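# Reset the ratchet drawing board to a flatter slope

### The arm

A 7-joint arm with a two-finger parallel gripper is mounted at the origin on a cart in front of the work surface, level with it; the furniture and walls round the work are solid. World frame = base frame: x ahead of the robot, y to its left, z up, the work surface at z = 0. Lengths are in m, angles in rad, forces in N, time in s.
With the tool pointing down it reaches from about 0.425 to 0.875 m from the base axis. Payload 4.7 kg.
Tool frame: the origin (TCP) lies at the centre of the arm's flange, where the gripper is bolted on; the fingertips stand 173 mm ahead of it and the grasp point (between the pads) lies 155 mm ahead of it; z points along the fingers, y is the line along which they close (so a half turn about z gives the same grasp; the last joint's range is limited). The gripper opens to 85 mm and grips with 20 to 120 N. Pads are 22 mm wide; open, the fingers measure 114 mm over their backs; the gripper's body (76 mm by 85 mm) begins 54 mm behind the grasp point. The pads swing forward as they close: fully open they stand 13 mm farther back than shut.
Start: joints at [-1.144, 0.321, -0.07, 1.45, 0.023, 1.371, -0.057], TCP at [0.261, 0.595, 0.405] pointing down, gripper open.
Joint ranges: [-2.86, 2.86], [-0.3, 2.09], [-1.38, 1.24], [0.06, 2.45], [-1.56, 4.7], [0.09, 2.05], [-2.69, 2.69]. Speed limits (rad/s): [2.57, 2.57, 3.14, 3.14, 3.14, 3.14, 3.14].

### API

Orientations are given as a 3x3 rotation matrix whose columns are the frame's x, y, z axes.
In Python, from cell import monitor, capture, camera_info, robot gives the robot as it stands. The module is installed in compiled form; this text tells all that it offers.
- The arm moves only by the tool apply_moves, never from a script. Its argument "deltas" is a list of rows, each a list of 3 entries, a list of its own where there are three numbers: the turn, a rotation vector about the tool's x, y, z in degrees, then the shift along the tool's x, y, z in mm, then the finger opening in mm, from 0 to 85.4. A call has 1 to 20 rows; each row is the pose to reach, as a shift and turn from the pose commanded when the call began, along the tool's axes at that moment; what a row does not reach only later rows make up. A row lasts 1/10 s, in which the tool goes at most 50 mm and 8.59 degrees, less where a joint would pass 70% of its speed; a pose out of reach is approached as far as the arm can. A call with a gripper value outside its range is refused whole. The fingers move at their own pace and stop on an object; "grip_force" is the grip in N (left out, the last holds). Time passes only in rows, so rows that repeat a pose let the fingers close. It gives the time, the measured TCP pose, the force, the opening and the grip force at its end, in the units of the state.
- monitor.read_state(): the state, without advancing time (a new reading comes with each control period).
- capture(name): name is "scene" or "top"; returns (picture, depth): 384x512x3 uint8, red, green, blue; 384x512 float32, m along the optical axis (not along the pixel's ray), 0 where there is no reading.
- camera_info(name): a dict with "fx", "fy", "cx", "cy" (pixels), "world_from_camera" (4x4, takes a point from camera to world coordinates). Camera axes: x right, y up, looking along -z (the intrinsics and any distortion apply to the point x, -y, -z); pixel columns grow to the right and rows downward; lengths in m; the calibration is good to about 2 mm. A picture is of the moment at which its call begins. camera_info takes no time and is no camera call.
- robot.job_done(): hands the job in; it is judged then, once.
The state is a dict: "time": time; "joint_pos": joint angles; "qvel": joint speeds; "effort": joint torques, N m; "position": TCP position; "orientation": TCP orientation; "wrist_force": force on the tool from outside, world axes, zero at the start; "wrist_torque": the same for the moment, N m; "width": finger opening in m; "grasp_force": force on a finger pad.
Only numpy, scipy, OpenCV 4.12 (cv2) and the standard library are available. Lean on these libraries where they do the work, as an engineer would, in place of code of your own. Each camera call takes 0.05 s, during which the arm holds its last target. There are 200 camera calls.

### The job

The small tilting drawing board on the bench stands too steep. Holding it only by the black pull tab at its top edge, lift it slowly past its last notch and on against the sprung top stop, just firmly enough for the pawl to throw over and without forcing anything; then lower it by hand until it lies fully flat, raise it again and leave it standing by itself in the second notch from the bottom. Never let the board drop or press it down against the pawl, and leave the tin, the calliper and the other things on the bench alone.

Things in the scene. Friction and masses are not known exactly. Their poses are not given: they have to be found in the camera images.
- base: grey sheet-steel bed of the drawing board, 262 x 180 mm, fixed to the bench. Origin: at bench height below the middle of the hinge line. x points level from the hinge towards the free edge of the board, y lies along the hinge line, z up. The hinge line is 75 mm above the bench.
- board (a joint): slope of the board (240 mm wide, 12 mm plywood with a white face, 0.5 to 0.8 kg), rad: 0 = flat on two rubber-capped posts, growing as the free edge rises. The notches hold it at about 0.42, 0.56, 0.69, 0.81, 0.93 (first to fifth), or a little lower, as the rack is clamped (up to 0.07 in the first, 0.035 in the fifth). It starts in the third. Raising clicks freely from notch to notch; lowering is blocked.
- handle (a point): centre of the black pull tab sticking out of the middle of the board's free edge in the board's plane: 20 mm wide along the hinge direction, 12 mm thick, projecting 63 mm. It moves on an arc of 258 mm about the hinge line. The board's edge is 32 mm from it. It can be pinched across its 20 mm width from straight above at any slope and then turns between the fingers. The board weighs about 3 N here.
- carriage: steel carriage under the board at the foot of its prop, with a weighted tumbler pawl; it slides along the base's x. Origin at bench height, 214 mm from the hinge when flat, nearer as the board rises. With the board between 0.97 and 1.18 (place not told) it meets a sprung plunger; some 3 mm on, at 12 to 15 N more pull at the tab, the pawl throws over and stays out. Over 20 N more overloads it.
- rack: five-notch steel rack bar on the bed under the board, along the base's x. Its origin and axes are the base's, shifted up to 5 mm along x. The carriage's origin lies in this frame at x = 202, 191, 178, 164, 149 mm in the first to fifth notch. With the pawl thrown out the board comes down freely; below a slope of about 0.15 the pawl is set in again.
- tin: old tin of bolts, 70 mm wide and 75 mm high, upright at the left end of the bench; origin at its bottom centre. A bystander.
- calliper: steel sliding calliper lying flat at the left of the board, 84 x 243 x 7 mm; origin at the middle of its underside. A bystander.

How it is judged:
By the outcome, as a careful person would: the job done as asked, in the order asked, and still so for the second after the job is handed in, with the robot touching nothing.
It also fails if it takes over 70 s, if anything falls off the work surface, if the arm or the gripper's body presses on something with over 40 N, if the wrist force passes 120 N, or if a joint passes its speed limit or range.

## Working session

There is one attempt and no reset: what is moved stays moved. The work goes in short steps, Python scripts to look and compute and a tool call to move; the robot and the scene stay as the last step left them, time stands still between calls to the robot, and variables do not carry over. Pictures are saved under pics/ and viewed, at most 10 in all, crops included, and the job is handed in when it is done.

Besides the shell and the picture viewer there is one more tool, called as a command line: name --argument value ..., lists and objects as JSON in quotes. apply_moves: Moves the arm, as the interface text tells. Its arguments: {"type":"object","properties":{"deltas":{"type":"array"},"grip_force":{"type":"number"}},"required":["deltas"]}

```bash
mkdir -p pics
cat > h.py <<'E'
import numpy as np, cv2
from cell import monitor, capture, camera_info, robot
def cap(n,f):
    p,d=capture(n); cv2.imwrite(f'pics/{f}.png',p[:,:,::-1]); np.save(f'pics/{f}.npy',d); return p,d
def pts(n,d):
    c=camera_info(n); v,u=np.mgrid[:d.shape[0],:d.shape[1]]
    P=np.stack([(u-c['cx'])/c['fx']*d,-(v-c['cy'])/c['fy']*d,-d],-1)
    T=np.array(c['world_from_camera']); W=P@T[:3,:3].T+T[:3,3]; W[d==0]=np.nan; return W
E
python3 - <<'E'
from h import *
a,_=cap('scene','s0'); b,_=cap('top','t0')
for n in('scene','top'):
    c=camera_info(n); print({k:np.round(v,3) if k!='x' else v for k,v in c.items() if not isinstance(v,str)})
s=monitor.read_state(); print(s['time'],np.round(s['position'],3),np.round(s['orientation'],3),s['wrist_force'],s['width'])
E
```

```text
{'fx': np.float64(396.328), 'fy': np.float64(396.328), 'cx': np.float64(257.072), 'cy': np.float64(190.441), 'world_from_camera': array([[ 0.686,  0.443, -0.577, -0.254],
       [-0.727,  0.406, -0.553, -0.703],
       [-0.011,  0.799,  0.601,  0.911],
       [ 0.   ,  0.   ,  0.   ,  1.   ]])}
{'fx': np.float64(424.607), 'fy': np.float64(424.607), 'cx': np.float64(255.715), 'cy': np.float64(185.197), 'world_from_camera': array([[-0.028,  0.995, -0.096,  0.391],
       [-1.   , -0.028, -0.006, -0.018],
       [-0.008,  0.095,  0.995,  1.279],
       [ 0.   ,  0.   ,  0.   ,  1.   ]])}
0.1 [0.261 0.595 0.404] [[-0.916  0.401 -0.001]
 [ 0.401  0.916 -0.002]
 [-0.    -0.002 -1.   ]] [ 0.23158449 -0.20152844  0.82690155] 0.08527361836950048
```

View pics/s0.png

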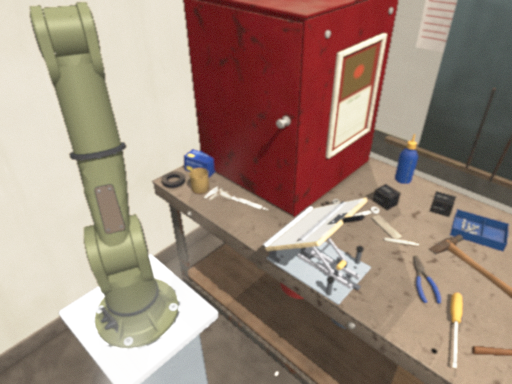

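View pics/t0.png

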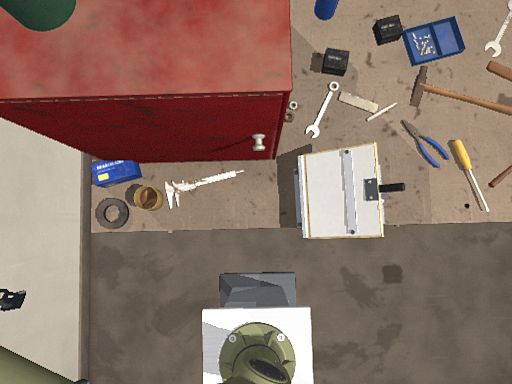

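The scene view shows the board around (320,225), with its tab at about (357,217). In the top view the white board covers cols 298–383, rows 145–238. The black tab runs from about (378,188) to (405,187), towards world −y, and the hinge is on the left at col ~299.

Run:
```python
from h import *
p=cv2.imread('pics/t0.png')[:,:,::-1].astype(int); d=np.load('pics/t0.npy'); W=pts('top',d)
v,u=np.mgrid[:384,:512]
m=(p.max(2)<70)&(u>384)&(u<410)&(v>175)&(v<200)
print('tab px',m.sum(),u[m].min(),u[m].max(),v[m].min(),v[m].max())
T=W[m]; T=T[T[:,2]>.15]; print('tab mean',np.nanmean(T,0),len(T)); 
for a in range(384,408,3):
    k=m&(u==a); print(a,v[k].min() if k.any() else 0,v[k].max() if k.any() else 0,np.round(np.nanmedian(W[k],0),3))
b=(p.min(2)>170)&(u>296)&(u<384)&(v>140)&(v<242)&(W[...,2]>.05)
k=b&(v>150)&(v<232)&(u>308)&(u<335)
P=W[k];P=P[~np.isnan(P).any(1)]; c=P.mean(0); n=np.linalg.svd(P-c)[2][2]; n*=np.sign(n[2]); print('plane',c,n,'slope',np.arccos(n[2]),'resid',np.std((P-c)@n))
cnt=max(cv2.findContours(cv2.morphologyEx(b.astype(np.uint8),cv2.MORPH_CLOSE,np.ones((15,15))),0,2)[0],key=cv2.contourArea)
r=cv2.approxPolyDP(cnt,5,True)[:,0]
ci=camera_info('top');Tm=np.array(ci['world_from_camera']);o=Tm[:3,3]
for q in r:
    ray=Tm[:3,:3]@np.array([(q[0]-ci['cx'])/ci['fx'],-(q[1]-ci['cy'])/ci['fy'],-1]); t=((c-o)@n)/(ray@n); print(q,np.round(o+t*ray,4))
cv2.imwrite('pics/c.png',cv2.resize(p[130:250,285:415,::-1].astype(np.uint8),None,fx=5,fy=5,interpolation=cv2.INTER_CUBIC)[:600])
```

```text
tab px 139 385 404 183 191
tab mean [ 0.47650471 -0.34954979  0.24408837] 139
384 0 0 [nan nan nan]
387 185 191 [ 0.476 -0.336  0.233]
390 184 191 [ 0.476 -0.342  0.237]
393 184 190 [ 0.477 -0.347  0.242]
396 184 190 [ 0.476 -0.353  0.248]
399 183 190 [ 0.477 -0.359  0.251]
402 183 190 [ 0.476 -0.365  0.257]
405 0 0 [nan nan nan]
plane [ 0.47975157 -0.19065821  0.12268895] [-0.01557196  0.61709223  0.78673674] slope 0.6652917305369059 resid 0.001937514130266703
[375 143] [ 0.591  -0.3151  0.2225]
[298 156] [ 0.5866 -0.134   0.0804]
[303 237] [ 0.357  -0.1395  0.0801]
[382 236] [ 0.3581 -0.3199  0.2217]
  return np.nanmean(a, axis, out=out, keepdims=keepdims)
```

View pics/c.png

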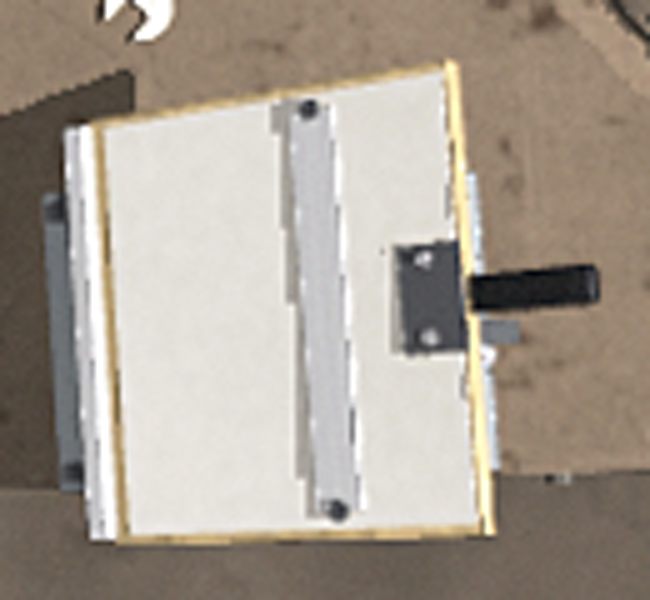

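The crop shows the tab running from about (470,290) to (600,280), clear of everything else. Next I check the cabinet clearance and work out the approach.

Run:
```python
from h import *
from scipy.spatial.transform import Rotation as R
d=np.load('pics/t0.npy'); W=pts('top',d)
for q in [(150,158),(230,158),(270,158),(260,140),(288,90),(150,110),(250,93)]: print(q,np.round(W[q[1],q[0]],3))
s=monitor.read_state(); O=np.array(s['orientation']); p=np.array(s['position'])
y=np.array([1,.0235,0]);y/=np.linalg.norm(y);z=np.array([0,0,-1.]);G=np.stack([np.cross(y,z),y,z],1)
print('rot',np.degrees(R.from_matrix(O.T@G).as_rotvec()))
for w in [(.34,.4,.47),(.43,.2,.48),(.47,0,.48),(.477,-.2,.48),(.477,-.349,.48)]: print(w,np.round(O.T@(np.array(w)-p)*1000))
```

```text
(150, 158) [0.59  0.284 0.099]
(230, 158) [0.589 0.061 0.062]
(270, 158) [ 0.59  -0.055  0.04 ]
(260, 140) [ 0.578 -0.025  0.367]
(288, 90) [ 0.59  -0.066  0.667]
(150, 110) [0.59  0.16  0.584]
(250, 93) [ 0.589 -0.01   0.662]
rot [-8.36945559e-02  5.86682736e-02  6.50025278e+01]
(0.34, 0.4, 0.47) [-151. -147.  -66.]
(0.43, 0.2, 0.48) [-314. -294.  -76.]
(0.47, 0, 0.48) [-430. -461.  -75.]
(0.477, -0.2, 0.48) [-517. -642.  -75.]
(0.477, -0.349, 0.48) [-577. -778.  -75.]
```

apply_moves --deltas '[[[0,0,0],[-75,-73,-66],60],[[0,0,10],[-151,-147,-66],60],[[0,0,10],[-151,-147,-66],60],[[0,0,15],[-151,-147,-66],60],[[0,0,20],[-151,-147,-66],60],[[0,0,25],[-232,-220,-76],60],[[0,0,30],[-232,-220,-76],60],[[0,0,35],[-314,-294,-76],60],[[0,0,40],[-314,-294,-76],60],[[0,0,45],[-314,-294,-76],60],[[0,0,50],[-372,-378,-75],60],[[0,0,55],[-372,-378,-75],60],[[0,0,60],[-430,-461,-75],60],[[0,0,65],[-430,-461,-75],60],[[0,0,65],[-430,-461,-75],60],[[0,0,65],[-474,-551,-75],60],[[0,0,65],[-474,-551,-75],60],[[0,0,65],[-517,-642,-75],60],[[0,0,65],[-517,-642,-75],60],[[0,0,65],[-517,-642,-75],60]]'

```text
time: 2.1
position: [0.4748, -0.2072, 0.4799]
orientation: [[-0.012, 1.0, -0.0], [1.0, 0.012, -0.004], [-0.004, -0.0, -1.0]]
wrist_force: [-0.4, -0.4, 0.3]
width: 0.0598
grasp_force: 0.0
```

apply_moves --deltas '[[[0,0,0],[-40,0,0],60],[[0,0,0],[-90,0,0],60],[[0,0,0],[-130,0,0],60],[[0,0,0],[-142,0,0],60],[[0,0,0],[-142,0,0],60],[[0,0,0],[-142,0,0],60]]'

```text
time: 2.7
position: [0.4809, -0.3404, 0.4792]
orientation: [[-0.025, 1.0, -0.001], [1.0, 0.025, 0.002], [0.002, -0.001, -1.0]]
wrist_force: [0.6, 0.4, -0.1]
width: 0.0597
grasp_force: 0.0
```

Run:
```python
from h import *
s=monitor.read_state(); print(s['time'],np.round(s['position'],4),np.round(s['orientation'],4),s['wrist_force'])
p,_=cap('scene','s1'); a=p[120:320,220:420]; cv2.imwrite('pics/s1c.png',cv2.resize(a[:,:,::-1],None,fx=3,fy=3,interpolation=cv2.INTER_CUBIC))
```

```text
2.7 [ 0.4809 -0.3404  0.4792] [[-2.530e-02  9.997e-01 -7.000e-04]
 [ 9.997e-01  2.530e-02  1.700e-03]
 [ 1.700e-03 -6.000e-04 -1.000e+00]] [ 0.56782941  0.41730338 -0.10368675]
```

View pics/s1c.png

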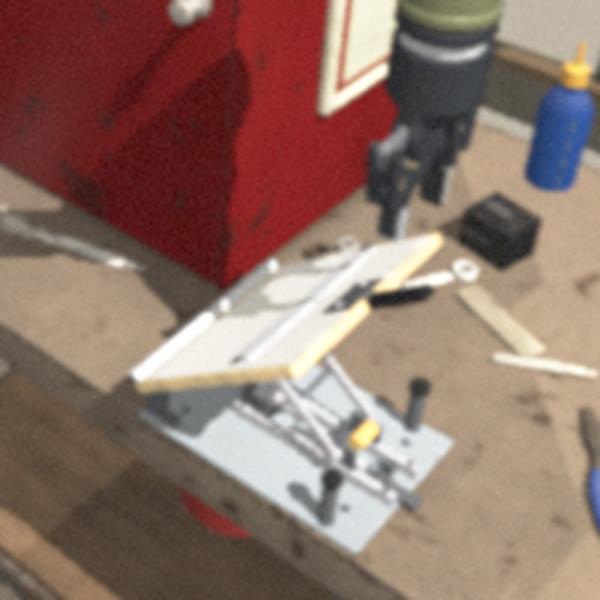

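The gripper hangs open above the tab, which is at about (400,297) in the crop. I let the arm settle before descending.

apply_moves --deltas '[[[0,0,0],[0,0,0],60],[[0,0,0],[0,0,0],60],[[0,0,0],[0,0,0],60]]'

```text
time: 3.05
position: [0.4804, -0.3412, 0.4799]
orientation: [[-0.025, 1.0, 0.001], [1.0, 0.025, 0.001], [0.001, 0.001, -1.0]]
wrist_force: [0.1, 0.3, 0.2]
width: 0.0604
grasp_force: 0.0
```

apply_moves --deltas '[[[0,0,0],[-8,-4,20],60],[[0,0,0],[-8,-4,45],60],[[0,0,0],[-8,-4,70],60],[[0,0,0],[-8,-4,85],60],[[0,0,0],[-8,-4,90],60],[[0,0,0],[-8,-4,90],60],[[0,0,0],[-8,-4,90],40],[[0,0,0],[-8,-4,90],40]]'

```text
time: 3.85
position: [0.4766, -0.3505, 0.3909]
orientation: [[-0.024, 1.0, 0.002], [1.0, 0.024, -0.001], [-0.001, 0.002, -1.0]]
wrist_force: [-0.2, -0.1, 0.3]
width: 0.0403
grasp_force: 0.0
```

Run:
```python
from h import *
s=monitor.read_state(); print(s['time'],np.round(s['position'],4),s['wrist_force'],s['width'])
p,_=cap('scene','s2');q,_=cap('top','t2'); a=np.hstack([cv2.resize(x,(400,400),interpolation=cv2.INTER_CUBIC) for x in(p[150:270,280:400],q[140:230,350:440])]); cv2.imwrite('pics/s2c.png',a[:,:,::-1])
```

```text
3.85 [ 0.4766 -0.3505  0.3909] [-0.22871874 -0.14131058  0.27726524] 0.0402834273054024
```

View pics/s2c.png

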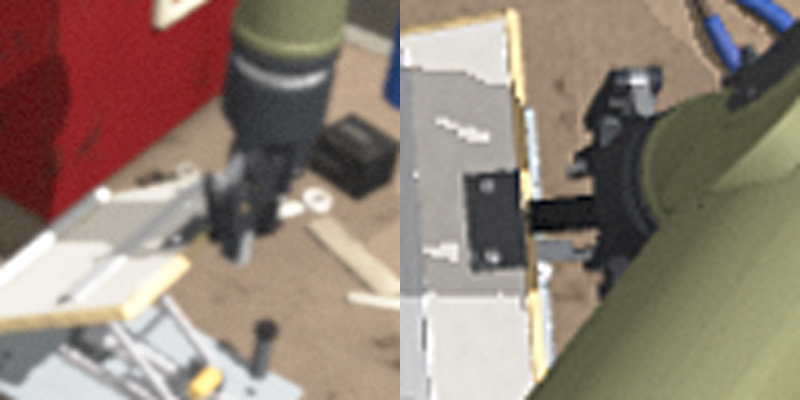

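The left half shows the fingers straddling the tab at about (240,210). In the right half the fingertips at (585,160) and (600,270) sit evenly about the tab at row 213, so I close gently.

apply_moves --deltas '[[[0,0,0],[0,0,0],24],[[0,0,0],[0,0,0],10],[[0,0,0],[0,0,0],10],[[0,0,0],[0,0,0],10],[[0,0,0],[0,0,0],10]]' --grip_force 40

```text
time: 4.45
position: [0.4763, -0.3504, 0.39]
orientation: [[-0.023, 1.0, 0.0], [1.0, 0.023, -0.0], [-0.0, 0.0, -1.0]]
wrist_force: [-0.2, -0.2, 1.3]
width: 0.0194
grasp_force: 40.7
```

```bash
cat > arc.py <<'E'
import sys,numpy as np
a,b,n=float(sys.argv[1]),float(sys.argv[2]),int(sys.argv[3]); R=float(sys.argv[4]) if len(sys.argv)>4 else 258.
print([[round(float(R*(np.cos(a)-np.cos(t))),1),round(float(-R*(np.sin(t)-np.sin(a))),1)] for t in np.linspace(a,b,n+1)[1:]])
E
python3 arc.py .666 .746 8; python3 arc.py .746 .936 19
```

```text
[[1.6, -2.0], [3.2, -4.0], [4.9, -6.0], [6.5, -8.0], [8.2, -9.9], [9.9, -11.9], [11.6, -13.8], [13.4, -15.7]]
[[1.8, -1.9], [3.5, -3.8], [5.3, -5.6], [7.2, -7.4], [9.0, -9.3], [10.8, -11.0], [12.7, -12.8], [14.6, -14.6], [16.5, -16.3], [18.4, -18.0], [20.4, -19.7], [22.3, -21.4], [24.3, -23.1], [26.3, -24.7], [28.3, -26.3], [30.3, -28.0], [32.4, -29.5], [34.4, -31.1], [36.5, -32.6]]
```

apply_moves --deltas '[[[0,0,0],[1.6,0,-2.0],10],[[0,0,0],[3.2,0,-4.0],10],[[0,0,0],[4.9,0,-6.0],10],[[0,0,0],[6.5,0,-8.0],10],[[0,0,0],[8.2,0,-9.9],10],[[0,0,0],[9.9,0,-11.9],10],[[0,0,0],[11.6,0,-13.8],10],[[0,0,0],[13.4,0,-15.7],10],[[0,0,0],[13.4,0,-15.7],10]]'

```text
time: 5.35
position: [0.476, -0.3367, 0.4058]
orientation: [[-0.024, 1.0, 0.0], [1.0, 0.024, -0.0], [-0.0, 0.0, -1.0]]
wrist_force: [0.1, -4.5, -1.3]
width: 0.0194
grasp_force: 41.1
```

apply_moves --deltas '[[[0,0,0],[1.5,0,-1.9],10],[[0,0,0],[3.2,0,-3.8],10],[[0,0,0],[5.0,0,-5.6],10],[[0,0,0],[6.9,0,-7.4],10],[[0,0,0],[8.7,0,-9.3],10],[[0,0,0],[10.5,0,-11.0],10],[[0,0,0],[12.4,0,-12.8],10],[[0,0,0],[14.3,0,-14.6],10],[[0,0,0],[16.2,0,-16.3],10],[[0,0,0],[18.1,0,-18.0],10],[[0,0,0],[20.1,0,-19.7],10],[[0,0,0],[22.0,0,-21.4],10],[[0,0,0],[24.0,0,-23.1],10],[[0,0,0],[26.0,0,-24.7],10],[[0,0,0],[28.0,0,-26.3],10],[[0,0,0],[30.0,0,-28.0],10],[[0,0,0],[32.1,0,-29.5],10],[[0,0,0],[34.1,0,-31.1],10],[[0,0,0],[36.2,0,-32.6],10],[[0,0,0],[36.2,0,-32.6],10]]'

```text
time: 7.35
position: [0.4751, -0.3003, 0.4382]
orientation: [[-0.024, 1.0, -0.0], [1.0, 0.024, 0.0], [0.0, -0.0, -1.0]]
wrist_force: [-2.4, -3.6, 0.3]
width: 0.0198
grasp_force: 42.5
```

```bash
python3 arc.py .936 .966 3; python3 arc.py .966 1.18 21; python3 -c "
from h import *
s=monitor.read_state();print(np.round(s['position'],4),np.round(s['wrist_force'],2),np.round(s['wrist_torque'],2))"
```

```text
[[2.1, -1.5], [4.2, -3.0], [6.3, -4.5]]
[[2.2, -1.5], [4.4, -2.9], [6.6, -4.4], [8.8, -5.8], [11.0, -7.2], [13.2, -8.6], [15.5, -9.9], [17.8, -11.2], [20.1, -12.5], [22.4, -13.8], [24.7, -15.1], [27.0, -16.3], [29.3, -17.5], [31.7, -18.7], [34.0, -19.9], [36.4, -21.0], [38.8, -22.1], [41.2, -23.2], [43.6, -24.3], [46.0, -25.3], [48.4, -26.3]]
[ 0.4751 -0.3003  0.4382] [-2.42 -3.61  0.25] [-1.19  0.31 -0.03]
```

apply_moves --deltas '[[[0,0,0],[2.1,-0.4,-1.5],10],[[0,0,0],[4.2,-0.8,-3.0],10],[[0,0,0],[6.0,-1.0,-4.5],10],[[0,0,0],[6.0,-1.0,-4.5],10]]'

```text
time: 7.75
position: [0.4746, -0.2939, 0.4429]
orientation: [[-0.025, 1.0, 0.002], [1.0, 0.025, 0.001], [0.001, 0.002, -1.0]]
wrist_force: [2.4, -3.0, 0.0]
width: 0.0195
grasp_force: 42.7
```

apply_moves --deltas '[[[0,0,0],[1.2,0,-0.9],10],[[0,0,0],[2.5,0,-1.7],10],[[0,0,0],[2.5,0,-1.7],10]]'

```text
time: 8.05
position: [0.4745, -0.2915, 0.4444]
orientation: [[-0.025, 1.0, 0.001], [1.0, 0.025, 0.0], [0.0, 0.001, -1.0]]
wrist_force: [3.9, -2.4, -0.6]
width: 0.0196
grasp_force: 42.7
```

apply_moves --deltas '[[[0,0,0],[1.2,0,-0.9],10],[[0,0,0],[2.5,0,-1.7],10],[[0,0,0],[2.5,0,-1.7],10]]'

```text
time: 8.35
position: [0.4745, -0.2891, 0.4461]
orientation: [[-0.024, 1.0, 0.001], [1.0, 0.024, 0.0], [0.0, 0.001, -1.0]]
wrist_force: [5.1, -3.4, -1.2]
width: 0.0194
grasp_force: 42.7
```

apply_moves --deltas '[[[0,0,0],[1.2,0.4,-0.8],10],[[0,0,0],[2.5,0.7,-1.6],10],[[0,0,0],[2.5,0.7,-1.6],10]]'

```text
time: 8.65
position: [0.4746, -0.2869, 0.4475]
orientation: [[-0.024, 1.0, 0.0], [1.0, 0.024, 0.0], [0.0, 0.0, -1.0]]
wrist_force: [3.7, -3.0, -1.2]
width: 0.0193
grasp_force: 42.8
```

apply_moves --deltas '[[[0,0,0],[1.2,0,-0.8],10],[[0,0,0],[2.5,0,-1.6],10],[[0,0,0],[2.5,0,-1.6],10]]'

```text
time: 8.95
position: [0.4746, -0.2843, 0.4492]
orientation: [[-0.024, 1.0, 0.0], [1.0, 0.024, 0.0], [0.0, 0.0, -1.0]]
wrist_force: [4.0, -2.4, -1.5]
width: 0.0193
grasp_force: 42.8
```

apply_moves --deltas '[[[0,0,0],[1.3,0.2,-0.8],10],[[0,0,0],[2.5,0.4,-1.6],10],[[0,0,0],[2.5,0.4,-1.6],10]]'

```text
time: 9.25
position: [0.4746, -0.2819, 0.4507]
orientation: [[-0.023, 1.0, -0.001], [1.0, 0.023, 0.0], [0.0, -0.001, -1.0]]
wrist_force: [2.5, -2.3, -1.3]
width: 0.0192
grasp_force: 42.9
```

apply_moves --deltas '[[[0,0,0],[1.3,0.2,-0.8],10],[[0,0,0],[2.6,0.3,-1.5],10],[[0,0,0],[2.6,0.3,-1.5],10]]'

```text
time: 9.55
position: [0.4747, -0.2795, 0.4522]
orientation: [[-0.023, 1.0, -0.001], [1.0, 0.023, 0.0], [0.0, -0.001, -1.0]]
wrist_force: [-0.3, -3.2, -1.3]
width: 0.0195
grasp_force: 43.0
```

apply_moves --deltas '[[[0,0,0],[1.3,0,-0.8],10],[[0,0,0],[2.6,0,-1.5],10],[[0,0,0],[2.6,0,-1.5],10]]'

```text
time: 9.85
position: [0.4746, -0.2769, 0.4537]
orientation: [[-0.023, 1.0, -0.001], [1.0, 0.023, 0.0], [0.0, -0.001, -1.0]]
wrist_force: [-1.6, -2.4, -1.2]
width: 0.0195
grasp_force: 43.0
```

apply_moves --deltas '[[[0,0,0],[1.3,0,-0.7],10],[[0,0,0],[2.6,-0.1,-1.5],10],[[0,0,0],[2.6,-0.1,-1.5],10]]'

```text
time: 10.15
position: [0.4746, -0.2743, 0.4552]
orientation: [[-0.023, 1.0, -0.001], [1.0, 0.023, 0.0], [0.0, -0.001, -1.0]]
wrist_force: [-1.9, -3.4, -1.8]
width: 0.0191
grasp_force: 43.1
```

apply_moves --deltas '[[[0,0,0],[1.3,0,-0.7],10],[[0,0,0],[2.6,0,-1.4],10],[[0,0,0],[2.6,0,-1.4],10]]'

```text
time: 10.45
position: [0.4745, -0.2717, 0.4567]
orientation: [[-0.023, 1.0, -0.001], [1.0, 0.023, 0.0], [0.0, -0.001, -1.0]]
wrist_force: [-3.3, -3.2, -1.0]
width: 0.0195
grasp_force: 43.2
```

apply_moves --deltas '[[[0,0,0],[1.3,-0.1,-0.7],10],[[0,0,0],[2.6,-0.3,-1.4],10],[[0,0,0],[2.6,-0.3,-1.4],10]]'

```text
time: 10.75
position: [0.4743, -0.269, 0.4582]
orientation: [[-0.024, 1.0, -0.0], [1.0, 0.024, 0.0], [0.0, -0.0, -1.0]]
wrist_force: [-2.7, -3.1, -1.0]
width: 0.0196
grasp_force: 43.3
```

apply_moves --deltas '[[[0,0,0],[1.3,-0.1,-0.7],10],[[0,0,0],[2.6,-0.2,-1.3],10],[[0,0,0],[2.6,-0.2,-1.3],10]]'

```text
time: 11.05
position: [0.4742, -0.2664, 0.4596]
orientation: [[-0.024, 1.0, 0.0], [1.0, 0.024, -0.0], [-0.0, 0.0, -1.0]]
wrist_force: [-2.6, -3.6, -0.4]
width: 0.0193
grasp_force: 43.4
```

apply_moves --deltas '[[[0,0,0],[1.3,-0.1,-0.7],10],[[0,0,0],[2.6,-0.2,-1.3],10],[[0,0,0],[2.6,-0.2,-1.3],10]]'

```text
time: 11.35
position: [0.474, -0.2638, 0.4609]
orientation: [[-0.024, 1.0, 0.001], [1.0, 0.024, -0.0], [-0.0, 0.001, -1.0]]
wrist_force: [-1.3, -4.6, 0.8]
width: 0.0196
grasp_force: 43.5
```

apply_moves --deltas '[[[0,0,0],[1.3,-0.1,-0.6],10],[[0,0,0],[2.6,-0.2,-1.2],10],[[0,0,0],[2.6,-0.2,-1.2],10]]'

```text
time: 11.65
position: [0.4739, -0.2619, 0.4617]
orientation: [[-0.023, 1.0, 0.001], [1.0, 0.023, -0.002], [-0.002, 0.001, -1.0]]
wrist_force: [0.2, -7.9, -2.2]
width: 0.0196
grasp_force: 43.1
```

The force is rising, so the plunger has been met. I go on in finer steps.

apply_moves --deltas '[[[0,0,0],[0.7,0,-0.3],10],[[0,0,0],[1.3,0,-0.6],10],[[0,0,0],[1.3,0,-0.6],10]]'

```text
time: 11.95
position: [0.4738, -0.261, 0.4621]
orientation: [[-0.023, 1.0, 0.001], [1.0, 0.023, -0.003], [-0.003, 0.001, -1.0]]
wrist_force: [0.7, -8.8, -4.6]
width: 0.0196
grasp_force: 42.9
```

apply_moves --deltas '[[[0,0,0],[0.6,0,-0.3],10],[[0,0,0],[1.2,0,-0.6],10],[[0,0,0],[1.2,0,-0.6],10]]'

```text
time: 12.25
position: [0.4738, -0.2601, 0.4625]
orientation: [[-0.022, 1.0, 0.002], [1.0, 0.023, -0.004], [-0.004, 0.002, -1.0]]
wrist_force: [1.7, -10.0, -5.8]
width: 0.0194
grasp_force: 42.7
```

apply_moves --deltas '[[[0,0,0],[0.6,0,-0.3],10],[[0,0,0],[1.2,0,-0.6],10],[[0,0,0],[1.2,0,-0.6],10]]'

```text
time: 12.55
position: [0.4737, -0.2592, 0.4629]
orientation: [[-0.022, 1.0, 0.002], [1.0, 0.022, -0.005], [-0.005, 0.002, -1.0]]
wrist_force: [2.3, -10.5, -8.1]
width: 0.0193
grasp_force: 42.5
```

apply_moves --deltas '[[[0,0,0],[0.6,0,-0.1],10],[[0,0,0],[1.2,0,-0.3],10],[[0,0,0],[1.2,0,-0.3],10]]'

```text
time: 12.85
position: [0.4737, -0.2584, 0.4632]
orientation: [[-0.022, 1.0, 0.002], [1.0, 0.022, -0.006], [-0.006, 0.002, -1.0]]
wrist_force: [2.8, -12.4, -9.3]
width: 0.019
grasp_force: 42.3
```

```bash
cat > look.py <<'E'
import sys
from h import *
p,_=cap('scene',sys.argv[1]); q=cv2.imread('pics/s0.png')[:,:,::-1]
f=lambda x:cv2.resize(x[225:305,270:375],(400,305),interpolation=cv2.INTER_CUBIC)
cv2.imwrite('pics/'+sys.argv[1]+'c.png',np.hstack([f(q),f(p)])[:,:,::-1])
for x in(q,p):
    x=x.astype(int); m=(x[...,0]>150)&(x[...,1]>110)&(x[...,2]<.5*x[...,0]); m[:235]=0;m[:,:300]=0;m[305:]=0;m[:,375:]=0
    v,u=np.nonzero(m); print(m.sum(),u.mean(),v.mean(),u.min(),u.max(),v.min(),v.max())
s=monitor.read_state();print(s['time'],np.round(s['position'],4),np.round(s['wrist_force'],2))
E
python3 look.py s3
```

```text
1 338.0 267.0 338 338 267 267
1 318.0 255.0 318 318 255 255
12.9 [ 0.4737 -0.2584  0.4632] [  3.35 -12.4   -8.01]
```

View pics/s3c.png

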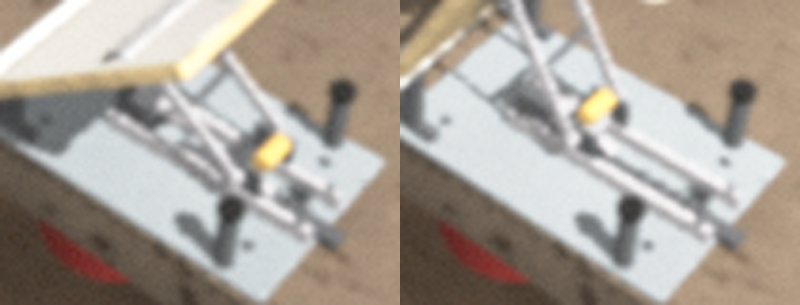

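The yellow tumbler weight, at (272,150) before and (600,105) now, still tilts the same way, and the carriage is against the grey stop at about (540,95). It has not thrown yet, so I pull a little further.

apply_moves --deltas '[[[0,0,0],[0.5,0,-0.1],10],[[0,0,0],[1.0,0,-0.2],10],[[0,0,0],[1.0,0,-0.2],10]]'

```text
time: 13.2
position: [0.4736, -0.2578, 0.4634]
orientation: [[-0.021, 1.0, 0.002], [1.0, 0.021, -0.007], [-0.007, 0.002, -1.0]]
wrist_force: [3.8, -13.5, -9.4]
width: 0.0193
grasp_force: 42.3
```

Run:
```python
from h import *
q=cv2.imread('pics/s3.png')[:,:,::-1]; p,_=cap('scene','s4')
s=monitor.read_state();print(s['time'],np.round(s['position'],4),np.round(s['wrist_force'],2))
for x in(q,p):
    h=cv2.cvtColor(np.ascontiguousarray(x),cv2.COLOR_RGB2HSV); m=(h[...,0]>15)&(h[...,0]<32)&(h[...,1]>110)&(h[...,2]>140)
    m[:238]=0;m[300:]=0;m[:,:300]=0;m[:,360:]=0; v,u=np.nonzero(m)
    c=np.cov(u,v); print(m.sum(),u.mean(),v.mean(),np.degrees(.5*np.arctan2(2*c[0,1],c[0,0]-c[1,1])))
```

```text
13.25 [ 0.4736 -0.2578  0.4634] [  3.53 -12.84  -8.11]
12 318.5 253.41666666666666 -68.64530502131926
13 318.6923076923077 253.53846153846155 -37.518922372836705
```

apply_moves --deltas '[[[0,0,0],[0.5,0,-0.1],10],[[0,0,0],[1.0,0,-0.2],10],[[0,0,0],[1.0,0,-0.2],10]]'

```text
time: 13.55
position: [0.4735, -0.2572, 0.4637]
orientation: [[-0.021, 1.0, 0.003], [1.0, 0.021, -0.007], [-0.007, 0.002, -1.0]]
wrist_force: [3.6, -13.9, -8.3]
width: 0.0193
grasp_force: 42.3
```

```bash
python3 look.py s5
```

```text
1 338.0 267.0 338 338 267 267look.py:8: RuntimeWarning: Mean of empty slice.
  v,u=np.nonzero(m); print(m.sum(),u.mean(),v.mean(),u.min(),u.max(),v.min(),v.max())
  ret = ret.dtype.type(ret / rcount)
Traceback (most recent call last):
  File "look.py", line 8, in <module>
    v,u=np.nonzero(m); print(m.sum(),u.mean(),v.mean(),u.min(),u.max(),v.min(),v.max())
                                                       ~~~~~^^
ValueError: zero-size array to reduction operation minimum which has no identity
```

View pics/s5c.png

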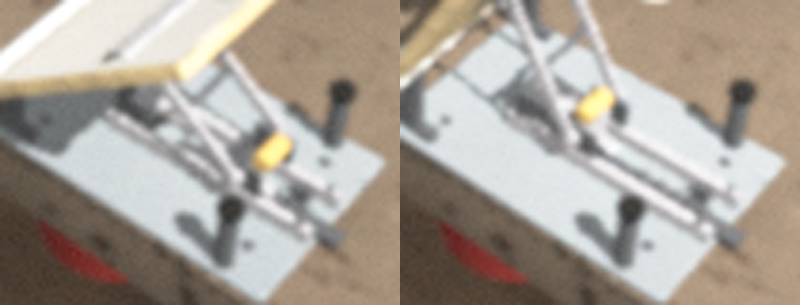

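The weight is now at about (596,103) with the same tilt, so it still hasn't thrown. I keep pulling, and record the pull and the weight's image patch.

Create yl.py:
```python
import sys
from h import *
def yel(x):
    h=cv2.cvtColor(np.ascontiguousarray(x),cv2.COLOR_RGB2HSV); m=(h[...,0]>15)&(h[...,0]<32)&(h[...,1]>110)&(h[...,2]>120)
    m[:238]=0;m[300:]=0;m[:,:300]=0;m[:,372:]=0; v,u=np.nonzero(m)
    w=h[v,u,1].astype(float); return m.sum(),np.round([np.average(u,weights=w),np.average(v,weights=w),np.corrcoef(u,v)[0,1]],2)
if __name__=='__main__':
    p,_=cap('scene',sys.argv[1])
    for f in sys.argv[1:]: print(f,yel(cv2.imread(f'pics/{f}.png')[:,:,::-1]))
    s=monitor.read_state();F=np.array(s['wrist_force']);print(s['time'],np.round(s['position'],4),np.round(F,2),'tan1.12',F[1]*.9+F[2]*.435)
```

```text
(no output)
```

apply_moves --deltas '[[[0,0,0],[0.5,0,-0.1],10],[[0,0,0],[0.9,0,-0.3],10],[[0,0,0],[0.9,0,-0.3],10]]'

```text
time: 13.9
position: [0.4735, -0.2566, 0.4639]
orientation: [[-0.021, 1.0, 0.003], [1.0, 0.021, -0.008], [-0.008, 0.003, -1.0]]
wrist_force: [5.7, -15.2, -10.1]
width: 0.0197
grasp_force: 42.2
```

```bash
python3 yl.py s6 s0 s3 s4 s5
```

```text
s6 (np.int64(3), array([315.33, 253.67,   0.5 ]))
s0 (np.int64(21), array([339.58, 265.  ,  -0.44]))
s3 (np.int64(12), array([318.48, 253.46,  -0.62]))
s4 (np.int64(13), array([318.65, 253.57,  -0.37]))
s5 (np.int64(6), array([317.65, 254.35,   0.5 ]))
13.95 [ 0.4735 -0.2565  0.4639] [  4.84 -15.06  -9.51] tan1.12 -17.690160739475818
```

Run:
```python
from h import *
f=lambda n:cv2.resize(cv2.imread(f'pics/{n}.png')[235:275,295:335],(400,400),interpolation=cv2.INTER_CUBIC)
cv2.imwrite('pics/cmp.png',np.hstack([f('s3'),f('s6')]))
```

```text
(no output)
```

View pics/cmp.png

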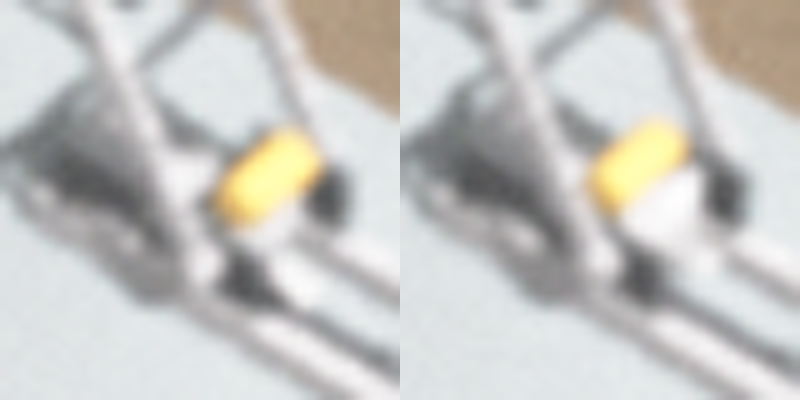

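On the left the weight is at (270,177). On the right it has swung up and back to (640,167), and more of the white pawl body shows, so it is tumbling. I hold still for 0.3 s to see whether it has settled over.

apply_moves --deltas '[[[0,0,0],[0,0,0],10],[[0,0,0],[0,0,0],10],[[0,0,0],[0,0,0],10]]'

```text
time: 14.25
position: [0.4735, -0.2566, 0.4639]
orientation: [[-0.021, 1.0, 0.003], [1.0, 0.021, -0.008], [-0.008, 0.003, -1.0]]
wrist_force: [4.5, -15.6, -10.3]
width: 0.0195
grasp_force: 42.2
```

```bash
cat > yc.py <<'E'
import sys
from h import *
def yc(n):
    x=cv2.imread(f'pics/{n}.png').astype(float); w=np.clip(np.minimum(x[...,2],x[...,1])-x[...,0]-50,0,None); w[:238]=0;w[295:]=0;w[:,:303]=0;w[:,372:]=0
    # largest blob
    k,l,st,_=cv2.connectedComponentsWithStats((w>0).astype(np.uint8)); i=max(range(1,k),key=lambda j:w[l==j].sum()); w[l!=i]=0
    v,u=np.mgrid[:384,:512]; return np.round([(u*w).sum()/w.sum(),(v*w).sum()/w.sum(),w.sum()],1)
p,_=cap('scene',sys.argv[1])
for n in sys.argv[1:]: print(n,yc(n))
s=monitor.read_state();F=np.array(s['wrist_force']);print(s['time'],np.round(s['position'],4),np.round(F,2),'tan1.12',F[1]*.9+F[2]*.435)
E
python3 yc.py s7 s0 s3 s4 s5 s6
```

```text
s7 [ 317.9  251.  1067. ]
s0 [ 341.2  264.3 1555. ]
s3 [ 321.1  252.2 1379. ]
s4 [ 321.1  252.2 1378. ]
s5 [ 320.6  251.9 1244. ]
s6 [ 317.9  251.  1082. ]
14.3 [ 0.4735 -0.2566  0.4639] [  4.19 -14.54 -10.29] tan1.12 -17.557646186412196
```

The weight stays at its new place while the tab moved only 0.6 mm, so the throw is done at about 15 N extra. I lower on the arc to about 1.0 rad and check.

apply_moves --deltas '[[[0,0,0],[-2.5,0,1.0],10],[[0,0,0],[-5,0,2.0],10],[[0,0,0],[-8,0,3.0],10],[[0,0,0],[-10.6,0,4.0],10],[[0,0,0],[-13.2,0,5.4],10],[[0,0,0],[-15.9,0,6.8],10],[[0,0,0],[-18.5,0,8.2],10],[[0,0,0],[-21.1,0,9.7],10],[[0,0,0],[-23.7,0,11.2],10],[[0,0,0],[-26.3,0.2,12.7],10],[[0,0,0],[-28.8,0.3,14.2],10],[[0,0,0],[-31.3,0.4,15.8],10],[[0,0,0],[-33.7,0.5,17.4],10],[[0,0,0],[-33.7,0.5,17.4],10]]'

```text
time: 15.7
position: [0.4748, -0.2874, 0.4468]
orientation: [[-0.023, 1.0, -0.0], [1.0, 0.023, -0.0], [-0.0, -0.0, -1.0]]
wrist_force: [-0.3, -1.0, 1.5]
width: 0.0192
grasp_force: 42.4
```

```bash
python3 yc.py s8
python3 - <<'E'
from h import *
f=lambda n:cv2.resize(cv2.imread(f'pics/{n}.png')[230:280,295:345],(400,400),interpolation=cv2.INTER_CUBIC)
cv2.imwrite('pics/cmp2.png',np.hstack([f('s3'),f('s8')]))
E
python3 arc.py 1.0 .85 12;python3 arc.py .85 .65 16
```

```text
s8 [ 323.3  254.2 1117. ]
15.75 [ 0.4748 -0.2872  0.4468] [-1.69 -1.08  0.58] tan1.12 -0.7188143754906096
[[-2.7, 1.8], [-5.4, 3.6], [-8.0, 5.4], [-10.7, 7.2], [-13.3, 9.1], [-15.9, 11.1], [-18.4, 13.0], [-21.0, 15.0], [-23.5, 17.0], [-26.0, 19.1], [-28.4, 21.2], [-30.9, 23.3]]
[[-2.4, 2.1], [-4.8, 4.3], [-7.1, 6.5], [-9.5, 8.8], [-11.8, 11.0], [-14.0, 13.3], [-16.3, 15.6], [-18.5, 18.0], [-20.7, 20.3], [-22.8, 22.7], [-25.0, 25.2], [-27.1, 27.6], [-29.1, 30.1], [-31.1, 32.6], [-33.1, 35.1], [-35.1, 37.7]]
```

View pics/cmp2.png

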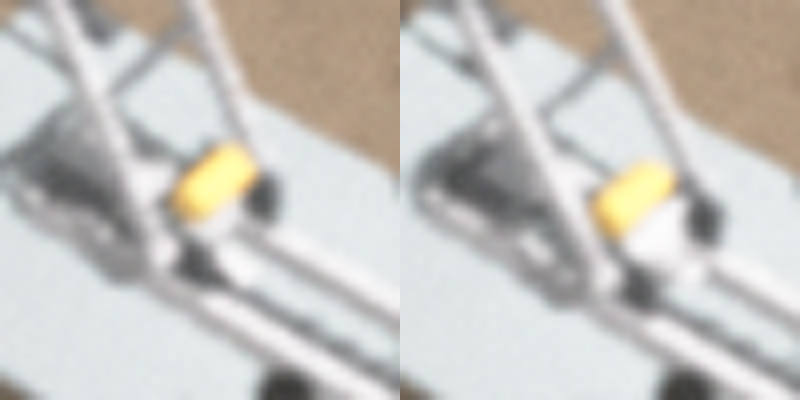

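The right half, at about 1.0 rad, shows the weight at (635,198) still tipped towards the hinge: the pawl stays out. I lower past the fifth notch with care.

apply_moves --deltas '[[[0,0,0],[-2.7,0,1.8],10],[[0,0,0],[-5.4,0,3.6],10],[[0,0,0],[-8.0,0,5.4],10],[[0,0,0],[-10.7,0,7.2],10],[[0,0,0],[-13.3,0,9.1],10],[[0,0,0],[-15.9,0,11.1],10],[[0,0,0],[-18.4,0,13.0],10],[[0,0,0],[-21.0,0,15.0],10]]'

```text
time: 16.55
position: [0.4753, -0.308, 0.4317]
orientation: [[-0.024, 1.0, -0.0], [1.0, 0.024, 0.001], [0.001, -0.0, -1.0]]
wrist_force: [-1.1, 1.0, -1.4]
width: 0.0197
grasp_force: 41.0
```

apply_moves --deltas '[[[0,0,0],[-2.5,0,2.0],10],[[0,0,0],[-2.5,0,2.0],10]]'

```text
time: 16.75
position: [0.4754, -0.3106, 0.4296]
orientation: [[-0.023, 1.0, -0.0], [1.0, 0.023, 0.0], [0.0, -0.0, -1.0]]
wrist_force: [-0.5, 1.6, -2.0]
width: 0.0196
grasp_force: 40.6
```

```bash
for a in ".885 .66" ".66 .435" ".435 .21"; do python3 arc.py $a 18;done; python3 arc.py .21 .06 12
```

```text
[[-2.5, 2.1], [-4.9, 4.1], [-7.4, 6.3], [-9.8, 8.4], [-12.2, 10.6], [-14.5, 12.8], [-16.8, 15.0], [-19.1, 17.3], [-21.4, 19.6], [-23.6, 21.9], [-25.8, 24.3], [-28.0, 26.7], [-30.2, 29.1], [-32.3, 31.5], [-34.4, 34.0], [-36.4, 36.4], [-38.4, 39.0], [-40.4, 41.5]]
[[-2.0, 2.6], [-3.9, 5.1], [-5.8, 7.8], [-7.7, 10.4], [-9.5, 13.0], [-11.3, 15.7], [-13.0, 18.4], [-14.8, 21.1], [-16.5, 23.9], [-18.1, 26.6], [-19.8, 29.4], [-21.4, 32.2], [-22.9, 35.1], [-24.4, 37.9], [-25.9, 40.8], [-27.4, 43.6], [-28.8, 46.5], [-30.2, 49.5]]
[[-1.3, 2.9], [-2.6, 5.9], [-3.9, 8.8], [-5.1, 11.8], [-6.3, 14.8], [-7.5, 17.8], [-8.6, 20.9], [-9.7, 23.9], [-10.7, 27.0], [-11.7, 30.0], [-12.7, 33.1], [-13.6, 36.2], [-14.5, 39.3], [-15.4, 42.4], [-16.2, 45.5], [-16.9, 48.7], [-17.7, 51.8], [-18.4, 54.9]]
[[-0.7, 3.2], [-1.3, 6.3], [-1.8, 9.5], [-2.4, 12.7], [-2.9, 15.9], [-3.3, 19.1], [-3.7, 22.3], [-4.1, 25.5], [-4.4, 28.7], [-4.7, 31.9], [-5.0, 35.1], [-5.2, 38.3]]
```

apply_moves --deltas '[[[0,0,0],[-2.3,0,2.1],10],[[0,0,0],[-4.6,0,4.1],10],[[0,0,0],[-7.1,0,6.3],10],[[0,0,0],[-9.5,0,8.4],10],[[0,0,0],[-11.9,0,10.6],10],[[0,0,0],[-14.2,0,12.8],10],[[0,0,0],[-16.5,0,15.0],10],[[0,0,0],[-18.8,0,17.3],10],[[0,0,0],[-21.1,0,19.6],10],[[0,0,0],[-23.3,0,21.9],10],[[0,0,0],[-25.5,0,24.3],10],[[0,0,0],[-27.7,0,26.7],10],[[0,0,0],[-29.9,0,29.1],10],[[0,0,0],[-32.0,0,31.5],10],[[0,0,0],[-34.1,0,34.0],10],[[0,0,0],[-36.1,0,36.4],10],[[0,0,0],[-38.1,0,39.0],10],[[0,0,0],[-40.1,0,41.5],10]]'

```text
time: 18.55
position: [0.4763, -0.3509, 0.3886]
orientation: [[-0.024, 1.0, 0.0], [1.0, 0.024, -0.0], [-0.0, 0.0, -1.0]]
wrist_force: [-0.3, 2.7, -3.3]
width: 0.0193
grasp_force: 39.1
```

apply_moves --deltas '[[[0,0,0],[-1.8,0,2.6],10],[[0,0,0],[-3.6,0,5.1],10],[[0,0,0],[-5.4,0,7.8],10],[[0,0,0],[-7.3,0,10.4],10],[[0,0,0],[-9.1,0,13.0],10],[[0,0,0],[-10.9,0,15.7],10],[[0,0,0],[-12.6,0,18.4],10],[[0,0,0],[-14.4,0,21.1],10],[[0,0,0],[-16.1,0,23.9],10],[[0,0,0],[-17.7,0,26.6],10],[[0,0,0],[-19.4,0,29.4],10],[[0,0,0],[-21.0,0,32.2],10],[[0,0,0],[-22.5,0,35.1],10],[[0,0,0],[-24.0,0,37.9],10],[[0,0,0],[-25.5,0,40.8],10],[[0,0,0],[-27.0,0,43.6],10],[[0,0,0],[-28.4,0,46.5],10],[[0,0,0],[-29.8,0,49.5],10]]'

```text
time: 20.35
position: [0.477, -0.3809, 0.3392]
orientation: [[-0.023, 1.0, 0.001], [1.0, 0.023, -0.001], [-0.001, 0.001, -1.0]]
wrist_force: [0.5, -2.4, 0.4]
width: 0.0192
grasp_force: 39.0
```

apply_moves --deltas '[[[0,0,0],[0,0,0],10],[[0,0,0],[0,0,0],10]]'

```text
time: 20.55
position: [0.477, -0.3808, 0.3394]
orientation: [[-0.023, 1.0, 0.0], [1.0, 0.023, -0.001], [-0.001, 0.0, -1.0]]
wrist_force: [1.5, -4.1, 0.4]
width: 0.0196
grasp_force: 39.1
```

```bash
python3 yc.py s9
python3 - <<'E'
from h import *
f=lambda n:cv2.resize(cv2.imread(f'pics/{n}.png')[210:310,270:390],(480,400),interpolation=cv2.INTER_CUBIC)
cv2.imwrite('pics/s9c.png',f('s9'))
E
```

```text
s9 [ 341.  264. 1422.]
20.6 [ 0.477  -0.3808  0.3394] [ 1.51 -3.37  0.63] tan1.12 -2.762827100039119
```

View pics/s9c.png

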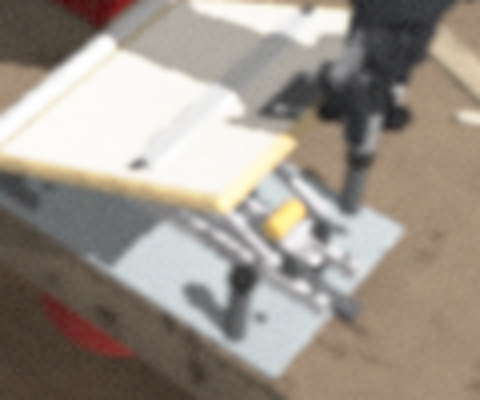

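The board is down to about 0.44, the tab is in the fingers, and the weight at (285,217) is still tipped towards the hinge. I go on down in small checked steps and ease the outward push.

apply_moves --deltas '[[[0,0,0],[-1.2,0,1.5],10],[[0,0,0],[-2.0,0,2.9],10],[[0,0,0],[-2.0,0,2.9],10]]'

```text
time: 20.9
position: [0.4771, -0.3825, 0.3361]
orientation: [[-0.024, 1.0, 0.0], [1.0, 0.024, 0.0], [0.0, 0.0, -1.0]]
wrist_force: [1.7, -2.8, -0.1]
width: 0.0192
grasp_force: 39.1
```

apply_moves --deltas '[[[0,0,0],[-1.4,0,2.9],10],[[0,0,0],[-2.9,0,5.9],10],[[0,0,0],[-4.2,0,8.8],10],[[0,0,0],[-4.2,0,8.8],10]]'

```text
time: 21.3
position: [0.4773, -0.3865, 0.3269]
orientation: [[-0.024, 1.0, -0.0], [1.0, 0.024, 0.001], [0.001, -0.0, -1.0]]
wrist_force: [2.3, -1.2, -0.2]
width: 0.0191
grasp_force: 39.1
```

apply_moves --deltas '[[[0,0,0],[-1.2,0.2,3.0],10],[[0,0,0],[-2.3,0.3,6.0],10],[[0,0,0],[-2.3,0.3,6.0],10]]'

```text
time: 21.6
position: [0.4774, -0.3889, 0.3209]
orientation: [[-0.024, 1.0, -0.001], [1.0, 0.024, 0.001], [0.001, -0.001, -1.0]]
wrist_force: [0.5, -0.5, -1.7]
width: 0.0197
grasp_force: 39.1
```

apply_moves --deltas '[[[0,0,0],[-1.0,0,3.0],10],[[0,0,0],[-2.1,0,6.0],10],[[0,0,0],[-3.1,0,9.0],10],[[0,0,0],[-3.1,0,9.0],10]]'

```text
time: 22.0
position: [0.4775, -0.392, 0.3119]
orientation: [[-0.023, 1.0, -0.001], [1.0, 0.023, 0.0], [0.0, -0.001, -1.0]]
wrist_force: [0.5, 0.0, -1.1]
width: 0.0191
grasp_force: 39.1
```

```bash
python3 yc.py s10; python3 arc.py .322 .082 20
```

```text
s10 [ 344.4  266.  1261. ]
22.05 [ 0.4775 -0.392   0.3121] [-0.24 -0.35 -1.59] tan1.12 -1.0088828841519948
[[-1.0, 2.9], [-1.9, 5.9], [-2.8, 8.9], [-3.6, 11.8], [-4.5, 14.8], [-5.2, 17.8], [-6.0, 20.8], [-6.7, 23.8], [-7.4, 26.9], [-8.0, 29.9], [-8.6, 32.9], [-9.2, 36.0], [-9.7, 39.0], [-10.2, 42.1], [-10.7, 45.1], [-11.1, 48.2], [-11.5, 51.3], [-11.8, 54.4], [-12.1, 57.4], [-12.4, 60.5]]
```

apply_moves --deltas '[[[0,0,0],[-1.0,0,2.9],10],[[0,0,0],[-1.9,0,5.9],10],[[0,0,0],[-2.8,0,8.9],10],[[0,0,0],[-3.6,0,11.8],10],[[0,0,0],[-4.5,0,14.8],10],[[0,0,0],[-5.2,0,17.8],10],[[0,0,0],[-6.0,0,20.8],10],[[0,0,0],[-6.7,0,23.8],10],[[0,0,0],[-7.4,0,26.9],10],[[0,0,0],[-8.0,0,29.9],10],[[0,0,0],[-8.6,0,32.9],10],[[0,0,0],[-9.2,0,36.0],10],[[0,0,0],[-9.7,0,39.0],10],[[0,0,0],[-10.2,0,42.1],10],[[0,0,0],[-10.7,0,45.1],10],[[0,0,0],[-11.1,0,48.2],10],[[0,0,0],[-11.5,0,51.3],10],[[0,0,0],[-11.8,0,54.4],10],[[0,0,0],[-12.0,0,56.0],10],[[0,0,0],[-12.0,0,56.0],10]]'

```text
time: 24.05
position: [0.4777, -0.4044, 0.2564]
orientation: [[-0.023, 1.0, -0.0], [1.0, 0.023, -0.001], [-0.001, -0.0, -1.0]]
wrist_force: [-0.9, -0.5, -1.6]
width: 0.0188
grasp_force: 39.1
```

apply_moves --deltas '[[[0,0,0],[-0.3,0,3],10],[[0,0,0],[-0.6,0,6],10],[[0,0,0],[-0.9,0,9],10],[[0,0,0],[-1.1,0,12],10],[[0,0,0],[-1.3,0,15],10],[[0,0,0],[-1.5,0,18],10],[[0,0,0],[-1.5,0,18],10]]'

```text
time: 24.75
position: [0.4778, -0.4057, 0.2381]
orientation: [[-0.023, 1.0, -0.0], [1.0, 0.023, -0.0], [-0.0, -0.0, -1.0]]
wrist_force: [-1.5, -1.3, -0.6]
width: 0.0192
grasp_force: 39.1
```

apply_moves --deltas '[[[0,0,0],[0,0,2],10],[[0,0,0],[0,0,4],10],[[0,0,0],[0,0,4],10]]'

```text
time: 25.05
position: [0.4778, -0.4058, 0.2343]
orientation: [[-0.023, 1.0, -0.0], [1.0, 0.023, -0.0], [-0.0, -0.0, -1.0]]
wrist_force: [-2.4, -3.2, -1.4]
width: 0.0193
grasp_force: 39.2
```

apply_moves --deltas '[[[0,0,0],[-0.2,0,1.5],10],[[0,0,0],[-0.4,0,3],10],[[0,0,0],[-0.4,0,3],10]]'

```text
time: 25.35
position: [0.4778, -0.4059, 0.2313]
orientation: [[-0.024, 1.0, -0.0], [1.0, 0.024, 0.0], [0.0, -0.0, -1.0]]
wrist_force: [-1.4, -1.7, -1.9]
width: 0.0195
grasp_force: 39.2
```

apply_moves --deltas '[[[0,0,0],[-0.2,0,1],10],[[0,0,0],[-0.2,0,2],10],[[0,0,0],[-0.2,0,2],10]]'

```text
time: 25.65
position: [0.4778, -0.4061, 0.2301]
orientation: [[-0.024, 1.0, 0.0], [1.0, 0.024, 0.001], [0.001, 0.0, -1.0]]
wrist_force: [-3.6, 0.9, 3.9]
width: 0.0196
grasp_force: 39.9
```

Flat on the posts, with the TCP at 0.230 m just as computed. That puts the third notch at about 0.67 and the second at about 0.535. I raise to 0.60, between the two.

```bash
python3 arc.py 0 .24 19;python3 arc.py .24 .48 19; python3 arc.py .48 .6 10
```

```text
[[0.0, -3.3], [0.1, -6.5], [0.2, -9.8], [0.3, -13.0], [0.5, -16.3], [0.7, -19.5], [1.0, -22.8], [1.3, -26.0], [1.7, -29.3], [2.1, -32.5], [2.5, -35.7], [3.0, -39.0], [3.5, -42.2], [4.0, -45.4], [4.6, -48.6], [5.3, -51.8], [5.9, -55.0], [6.6, -58.2], [7.4, -61.3]]
[[0.8, -3.2], [1.6, -6.3], [2.5, -9.5], [3.4, -12.6], [4.4, -15.7], [5.4, -18.8], [6.4, -21.9], [7.5, -25.0], [8.6, -28.0], [9.7, -31.1], [10.9, -34.1], [12.1, -37.1], [13.4, -40.1], [14.7, -43.1], [16.0, -46.1], [17.4, -49.1], [18.8, -52.0], [20.3, -54.9], [21.8, -57.8]]
[[1.4, -2.7], [2.9, -5.5], [4.4, -8.2], [6.0, -10.8], [7.6, -13.5], [9.2, -16.2], [10.8, -18.8], [12.5, -21.4], [14.2, -24.0], [15.9, -26.5]]
```

apply_moves --deltas '[[[0,0,0],[0.0,0,0],10],[[0,0,0],[0.0,0.2,-3.3],10],[[0,0,0],[0.1,-0.2,-6.5],10],[[0,0,0],[0.2,-0.3,-9.8],10],[[0,0,0],[0.3,-0.3,-13.0],10],[[0,0,0],[0.5,-0.3,-16.3],10],[[0,0,0],[0.7,-0.3,-19.5],10],[[0,0,0],[1.0,-0.3,-22.8],10],[[0,0,0],[1.3,-0.3,-26.0],10],[[0,0,0],[1.7,-0.3,-29.3],10],[[0,0,0],[2.1,-0.3,-32.5],10],[[0,0,0],[2.5,-0.3,-35.7],10],[[0,0,0],[3.0,-0.3,-39.0],10],[[0,0,0],[3.5,-0.3,-42.2],10],[[0,0,0],[4.0,-0.3,-45.4],10],[[0,0,0],[4.6,-0.3,-48.6],10],[[0,0,0],[5.3,-0.3,-51.8],10],[[0,0,0],[5.9,-0.3,-55.0],10],[[0,0,0],[6.6,-0.3,-58.2],10],[[0,0,0],[7.4,-0.3,-61.3],10]]'

```text
time: 27.65
position: [0.4775, -0.3986, 0.291]
orientation: [[-0.024, 1.0, 0.0], [1.0, 0.024, 0.0], [0.0, 0.0, -1.0]]
wrist_force: [-0.2, 1.9, -4.5]
width: 0.0194
grasp_force: 39.2
```

apply_moves --deltas '[[[0,0,0],[0.8,0,-3.2],10],[[0,0,0],[1.6,0,-6.3],10],[[0,0,0],[2.5,0,-9.5],10],[[0,0,0],[3.4,0,-12.6],10],[[0,0,0],[4.4,0,-15.7],10],[[0,0,0],[5.4,0,-18.8],10],[[0,0,0],[6.4,0,-21.9],10],[[0,0,0],[7.5,0,-25.0],10],[[0,0,0],[8.6,0,-28.0],10],[[0,0,0],[9.7,0,-31.1],10],[[0,0,0],[10.9,0,-34.1],10],[[0,0,0],[12.1,0,-37.1],10],[[0,0,0],[13.4,0,-40.1],10],[[0,0,0],[14.7,0,-43.1],10],[[0,0,0],[16.0,0,-46.1],10],[[0,0,0],[17.4,0,-49.1],10],[[0,0,0],[18.8,0,-52.0],10],[[0,0,0],[20.3,0,-54.9],10],[[0,0,0],[21.8,0,-57.8],10],[[0,0,0],[21.8,0,-57.8],10]]'

```text
time: 29.65
position: [0.4769, -0.3771, 0.3492]
orientation: [[-0.024, 1.0, 0.001], [1.0, 0.024, -0.0], [-0.0, 0.001, -1.0]]
wrist_force: [1.8, -0.1, -5.1]
width: 0.0191
grasp_force: 39.7
```

```bash
python3 yc.py s11 s9
```

```text
s11 [ 345.4  266.3 1659. ]
s9 [ 341.  264. 1422.]
29.7 [ 0.4769 -0.3772  0.349 ] [ 1.73  0.54 -4.62] tan1.12 -1.5235684764559236
```

apply_moves --deltas '[[[0,0,0],[1.4,0,-2.7],10],[[0,0,0],[2.9,0,-5.5],10],[[0,0,0],[4.4,0,-8.2],10],[[0,0,0],[6.0,0,-10.8],10],[[0,0,0],[7.6,0,-13.5],10],[[0,0,0],[9.2,0,-16.2],10],[[0,0,0],[10.8,0,-18.8],10],[[0,0,0],[12.5,0,-21.4],10],[[0,0,0],[14.2,0,-24.0],10],[[0,0,0],[15.9,0,-26.5],10],[[0,0,0],[15.9,0,-26.5],10]]'

```text
time: 30.8
position: [0.4765, -0.3612, 0.3757]
orientation: [[-0.024, 1.0, 0.001], [1.0, 0.024, -0.0], [-0.0, 0.001, -1.0]]
wrist_force: [2.8, -3.4, -2.6]
width: 0.0192
grasp_force: 40.3
```

apply_moves --deltas '[[[0,0,0],[-1.5,0,2.2],10],[[0,0,0],[-3.0,0,4.4],10],[[0,0,0],[-4.4,0,6.5],10],[[0,0,0],[-4.4,0,6.5],10]]'

```text
time: 31.2
position: [0.4766, -0.3658, 0.3686]
orientation: [[-0.023, 1.0, 0.0], [1.0, 0.023, 0.0], [0.0, 0.0, -1.0]]
wrist_force: [3.5, -3.1, 1.3]
width: 0.0191
grasp_force: 40.4
```

apply_moves --deltas '[[[0,0,0],[-0.6,0,0.9],10],[[0,0,0],[-1.2,0,1.8],10],[[0,0,0],[-1.2,0,1.8],10]]'

```text
time: 31.5
position: [0.4767, -0.3668, 0.3669]
orientation: [[-0.023, 1.0, 0.0], [1.0, 0.023, -0.0], [-0.0, 0.0, -1.0]]
wrist_force: [3.4, -3.5, 1.1]
width: 0.0191
grasp_force: 40.4
```

apply_moves --deltas '[[[0,0,0],[-0.8,0.3,0.9],10],[[0,0,0],[-1.4,0.5,1.7],10],[[0,0,0],[-1.4,0.5,1.7],10]]'

```text
time: 31.8
position: [0.4769, -0.3682, 0.3648]
orientation: [[-0.023, 1.0, -0.001], [1.0, 0.023, 0.0], [0.0, -0.001, -1.0]]
wrist_force: [1.0, -3.1, -0.0]
width: 0.0191
grasp_force: 40.2
```

apply_moves --deltas '[[[0,0,0],[-0.7,0,0.8],10],[[0,0,0],[-1.3,0,1.6],10],[[0,0,0],[-1.3,0,1.6],10]]'

```text
time: 32.1
position: [0.477, -0.3693, 0.3631]
orientation: [[-0.023, 1.0, -0.001], [1.0, 0.023, 0.001], [0.001, -0.001, -1.0]]
wrist_force: [-0.1, -0.3, 1.4]
width: 0.0192
grasp_force: 40.2
```

apply_moves --deltas '[[[0,0,0],[-0.4,0,0.5],10],[[0,0,0],[-0.4,0,0.5],10]]'

```text
time: 32.3
position: [0.477, -0.3696, 0.3627]
orientation: [[-0.024, 1.0, -0.001], [1.0, 0.024, 0.001], [0.001, -0.001, -1.0]]
wrist_force: [-1.0, 0.5, 1.1]
width: 0.0192
grasp_force: 40.2
```

apply_moves --deltas '[[[0,0,0],[-0.4,0,0.6],10],[[0,0,0],[-0.4,0,0.6],10]]'

```text
time: 32.5
position: [0.477, -0.3699, 0.3621]
orientation: [[-0.024, 1.0, -0.001], [1.0, 0.024, 0.001], [0.001, -0.001, -1.0]]
wrist_force: [-1.6, 0.5, 1.3]
width: 0.019
grasp_force: 40.2
```

```bash
python3 yc.py s12 s11
```

```text
s12 [ 345.1  266.6 1595. ]
s11 [ 345.4  266.3 1659. ]
32.55 [ 0.477  -0.3699  0.3621] [-2.38  0.96  0.7 ] tan1.12 1.170213411264017
```

apply_moves --deltas '[[[0,0,0],[-0.4,0,0.6],10],[[0,0,0],[-0.4,0,0.6],10]]'

```text
time: 32.75
position: [0.477, -0.3703, 0.3616]
orientation: [[-0.024, 1.0, -0.001], [1.0, 0.024, 0.001], [0.001, -0.001, -1.0]]
wrist_force: [-2.7, 3.3, 2.5]
width: 0.0191
grasp_force: 40.3
```

The pawl carries the board at about 0.535, which is the second notch. I ease off and release.

apply_moves --deltas '[[[0,0,0],[0.4,0.2,-0.5],10],[[0,0,0],[0.4,0.2,-0.5],10]]'

```text
time: 32.95
position: [0.4771, -0.37, 0.362]
orientation: [[-0.023, 1.0, -0.001], [1.0, 0.023, 0.001], [0.001, -0.001, -1.0]]
wrist_force: [-3.5, 2.7, 0.3]
width: 0.0193
grasp_force: 40.2
```

apply_moves --deltas '[[[0,0,0],[0,0,0],22],[[0,0,0],[0,0,0],26],[[0,0,0],[0,0,0],35],[[0,0,0],[0,0,0],50],[[0,0,0],[0,0,0],60],[[0,0,0],[0,0,0],60]]' --grip_force 20

```text
time: 33.55
position: [0.4775, -0.3703, 0.3624]
orientation: [[-0.024, 1.0, 0.0], [1.0, 0.024, -0.0], [-0.0, 0.0, -1.0]]
wrist_force: [1.0, 0.1, -0.6]
width: 0.0599
grasp_force: 0.0
```

apply_moves --deltas '[[[0,0,0],[0,0,-15],60],[[0,0,0],[0,0,-40],60],[[0,0,0],[0,0,-70],60],[[0,0,0],[0,0,-100],60],[[0,0,0],[-40,0,-120],60],[[0,0,0],[-80,0,-120],60],[[0,0,0],[-120,0,-120],60],[[0,0,0],[-160,0,-120],60],[[0,0,0],[-160,0,-120],60],[[0,0,0],[-160,0,-120],60]]'

```text
time: 34.55
position: [0.4804, -0.5312, 0.4825]
orientation: [[-0.021, 1.0, -0.001], [1.0, 0.021, -0.0], [-0.0, -0.001, -1.0]]
wrist_force: [0.1, 0.2, 0.2]
width: 0.06
grasp_force: 0.0
```

```bash
python3 yc.py s13 s12
python3 - <<'E'
from h import *
p,d=cap('top','t9'); W=pts('top',d); p=p.astype(int); v,u=np.mgrid[:384,:512]
k=(p.min(2)>130)&(v>150)&(v<232)&(u>308)&(u<335)&(W[...,2]>.05)
P=W[k];P=P[~np.isnan(P).any(1)]; c=P.mean(0); n=np.linalg.svd(P-c)[2][2]; n*=np.sign(n[2]); print('slope',np.arccos(n[2]),n,k.sum())
E
```

```text
s13 [ 345.1  266.6 1553. ]
s12 [ 345.1  266.6 1595. ]
34.6 [ 0.4813 -0.5299  0.4829] [0.97 0.25 0.29] tan1.12 0.3489433356502918
slope 0.5223320850800904 [-0.01149028  0.49877028  0.86665805] 2007
```

```bash
python3 -c "
from cell import robot
print(robot.job_done())"
```

```text
the job is handed in; nothing more can be done
None
```

The job is handed in: I threw the pawl over at the top stop with about 15 N of extra pull, lowered the board by hand until it lay flat, then raised it and left it standing by itself in the second notch, at a slope of about 0.53 rad.

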